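# Trip test of a residual-current unit

### The job

Do the trip test on the grey residual-current unit: press the yellow test button so that the red lever drops, lift the lever back up until it latches and stays up by itself, then push the see-through cover shut until it clicks home on its catch. Leave the things round the unit standing and lying where they are.

Things in the scene. Friction and masses are not known exactly. Their poses are not given: they have to be found in the camera images.
- test_unit: Grey residual-current unit fixed to the bench, 205 mm deep (x), 204 wide (y), 175 high (cover shut). Origin: under it on the bench; x points to its rear, y to its left seen from the robot, z up. Its black control face between two side cheeks slopes 35 deg toward the robot. Yellow button left (y +0.045), red lever right (y -0.045); the open cover leans over them, so come in square to the face.
- face_top (a point): Middle of the upper end of the control face, at (0.050, 0, 0.130) in the unit's frame; axes as the unit's. The face is 184 mm wide and runs 180 mm down the slope along (-0.819, 0, -0.574) to (-0.097, 0, 0.027); out of the face is (-0.574, 0, 0.819). The cheeks, 12 mm thick, stand 42 mm out of the face at both sides.
- front_post (a point): Top of the black catch post, 30 mm wide (y), at the middle of the face's lower end; it stands 32 mm out of the face. To its left and right the front is open.
- test_button (a joint): Travel of the yellow test button in m along the face normal: 0 out, 0.006 fully in; springs back, about 5 N. Past half way it releases the lever.
- button_top (a point): Centre of the top of the yellow button (27 mm diameter, stands 19 mm out of the face); moves with the button; the point's z points out of the face.
- reset_lever (a joint): Angle of the red lever in rad about a level axis across the face: 0 up and latched (leans 0.35 up the slope from square to the face), grows as it drops, 0.9 fully dropped (leans 0.55 down the slope). Pushed past the latch it yields to a stop at -0.12; below about -0.02 the latch catches and, let go, it stays at about 0.05. A spring pulls it down: 3 to 6 N at the tip to lift it.
- lever_tip (a point): Middle of the end of the red lever, 38 mm from its pivot; the end is a bar 30 mm wide (across the face) and 11 mm thick. The pivot lies 3 mm out of the face, at (-0.046, -0.045, 0.067) in the unit's frame. Pushed from below it goes up the slope and over.
- cover (a joint): Opening angle of the cover in rad: 0 shut and home, about 1.5 standing open at right angles to the face; its stiff hinge holds it where it is left. The spring catch is felt from about 0.05 and takes about 8 N at the edge to pass; past 0.015 it snaps to 0.
- cover_hinge (a point): Middle of the cover's level hinge axis, at the unit's upper rear, (0.026, 0, 0.169) in the unit's frame. The axis runs along the unit's y.
- cover_edge (a point): On the outer side of the cover (clear pane 4 mm thick in a grey frame 7 mm thick, 201 mm wide), middle of its free edge bar, 182 mm from the hinge axis; the point's z points out of the outer side, its x to the hinge. Push here to shut it.
- screwdriver: Yellow screwdriver, 186 mm long, lying on the bench; origin under its middle. Bystander.
- oil_dropper: Brown oil bottle with dropper, 31 mm diameter, 97 high, standing; origin under its middle. Bystander.
- tape_roll: Roll of tape, 96 mm diameter, 25 high, lying flat; origin under its middle. Bystander.
- marker: White and black marker pen, 135 mm long, lying; origin under its middle. Bystander.

How it is judged:
On the way, in this order (a step that is already met when the one before it is completed fails the run):
1. the test button is pressed in (value of joint test_button above 0.0015 m).
2. the lever has dropped (value of joint reset_lever above 0.75 rad), for 0.1 s.
3. the lever is up again and stays latched with the robot off it, the cover still open (value of joint reset_lever below 0.12 rad and contact force between reset_lever and the fingers below 0.05 N and contact force between reset_lever and the arm below 0.05 N and value of joint cover above 0.3 rad), for 0.2 s.
At the end, for the whole second after the job is handed in: The cover is shut on its catch (within 0.015 rad), the lever is up and latched (within 0.12 rad) and the test button is out again (within 1.5 mm) (value of joint cover below 0.015 rad and value of joint reset_lever below 0.12 rad and value of joint test_button below 0.0015 m); the robot touches nothing.
It fails at once if a thing beside the unit (screwdriver, oil bottle, tape roll, marker) is shifted by more than 30 mm, or the oil bottle is tipped (distance of any of screwdriver, oil_dropper, tape_roll, marker from where it was at the start of the episode above 0.03 m or angle between oil_dropper's own z axis and vertical above 0.5 rad).
It also fails if it takes over 56 s, if anything falls off the work surface, if the arm or the gripper's body presses on something with over 40 N, if the wrist force passes 120 N, or if a joint passes its speed limit or range.

### The arm

A 7-joint arm with a two-finger parallel gripper is mounted at the origin on a cart in front of the work surface, level with it; the furniture and walls round the work are solid. World frame = base frame: x ahead of the robot, y to its left, z up, the work surface at z = 0. Lengths are in m, angles in rad, forces in N, time in s.
With the tool pointing down it reaches from about 0.425 to 0.95 m from the base axis. Payload 4.7 kg.
Tool frame: the origin (TCP) lies on the centre line of the jaws, within the pads' length; the fingertips stand robot.nose_length ahead of it and the grasp point (between the pads) lies 8 mm behind it (robot.nose_length is the distance from the TCP to the fingertips, in m); z points along the fingers, y is the line along which they close (so a half turn about z gives the same grasp; the last joint's range is limited). The gripper opens to 85 mm and grips with 20 to 120 N. Pads are 22 mm wide; open, the fingers measure 114 mm over their backs; the gripper's body (76 mm by 85 mm) begins 54 mm behind the grasp point. The pads swing forward as they close: fully open they stand 13 mm farther back than shut.
Start: joints at [1.093, 0.469, -0.049, 1.532, 0.024, 1.141, -0.082], TCP at [0.293, -0.608, 0.242] pointing down, gripper open.
Joint ranges: [-2.59, 2.59], [-0.33, 1.99], [-1.39, 1.29], [0.1, 2.45], [-1.04, 4.18], [0.21, 1.99], [-2.66, 2.66]. Speed limits (rad/s): [2.57, 2.57, 3.14, 3.14, 3.14, 3.14, 3.14].

### API

Orientations are given as [roll, pitch, yaw] about the fixed x, y, z axes, in that order (R = Rz(yaw) Ry(pitch) Rx(roll)).
In Python, from plant import robot gives the robot as it stands. Calls block until the motion is done:
- robot.goto(position, orientation): joint-space move of the TCP to a pose.
- robot.move_straight(position, vel=0.15, attitude=None, contact_N=None): straight line of the TCP; attitude=None keeps the orientation; vel is the mean speed in m/s. With contact_N (N) it stops when the force on the tool has changed by that much, and returns True; else False.
- robot.move_joints(angles): joint-space move.
- robot.grip(opening, strength=None): opening from 0.0 (shut) to 1.0 (fully open); strength is the grip in N (None keeps the last); returns when the fingers have stopped.
- robot.sleep(seconds).
- robot.inverse_kinematics(position, orientation): joint angles nearest the present ones, or None.
- robot.sense(): the state.
- robot.grab_frame(name): name is "side" or "top"; returns a dict with "image" (384x512x3 uint8, red, green, blue), "range_z" (384x512 float32, m along the optical axis (not along the pixel's ray), 0 where there is no reading), "fx", "fy", "cx", "cy" (pixels), "dist_coeffs" ([k1, k2, p1, p2, k3] as OpenCV has them; the pictures are not rectified), "R" (3x3) and "t" (3): a world point X has camera coordinates R X + t. Camera axes: x right, y down, z forward; pixel columns grow to the right and rows downward; lengths in m; the calibration is good to about 2 mm. A picture is of the moment at which its call begins.
A pose or a line that the arm cannot do raises robot.IKError and nothing moves.
- robot.close_job(): hands the job in; it is judged then, once.
The state is a dict: "t": time; "joint_pos": joint angles; "joint_velocities": joint speeds; "effort": joint torques, N m; "tcp_pos": TCP position; "tcp_rot": TCP orientation; "wrist_force": force on the tool from outside, world axes, zero at the start; "torque": the same for the moment, N m; "opening": opening from 0.0 (shut) to 1.0 (fully open); "gripper_force": force on a finger pad.
Only numpy, scipy, OpenCV 4.12 (cv2) and the standard library are available. Lean on these libraries where they do the work, as an engineer would, in place of code of your own. Each camera call takes 0.05 s, during which the arm holds its last target. There are 200 camera calls.

## Working session

There is one attempt and no reset: what is moved stays moved. The work goes in short steps, each a Python script; the robot and the scene stay as the last script left them, time stands still between calls to the robot, and variables do not carry over. Pictures are saved under pics/ and viewed, at most 10 in all, crops included, and the job is handed in when it is done.

```bash
mkdir -p pics; ls
python3 - <<'E'
from plant import robot
import cv2,numpy as np,pickle
for n in("side","top"):
    f=robot.grab_frame(n); pickle.dump(f,open(n+".pkl","wb"))
    cv2.imwrite(f"pics/{n}0.png",f["image"][:,:,::-1])
    print(n,f["fx"],f["cx"],f["cy"],f["dist_coeffs"],"cam",-np.array(f["R"]).T@f["t"], np.array(f["R"])[2])
print(robot.nose_length,robot.sense())
E
```

```text
pics
side 462.3935860510963 259.75288791218804 202.48866881791315 [-0.13986702  0.          0.          0.          0.        ] cam [ 0.60703459 -0.7551828   0.73276853] [-3.62256147e-04  7.78808317e-01 -6.27261887e-01]
top 481.72092021020956 249.95673671120673 182.27852812930232 [-0.16575186  0.          0.          0.          0.        ] cam [ 0.43552739 -0.1178876   1.30966286] [ 0.14134251  0.07021014 -0.98746789]
0.011 {'t': 0.1, 'joint_pos': array([ 1.09308956,  0.4693846 , -0.04860709,  1.53355978,  0.02410343,
        1.14102301, -0.08234684]), 'joint_velocities': array([-7.44690560e-05,  1.66553455e-04,  1.92192806e-03, -4.04168976e-03,
        9.06792401e-04, -5.71048082e-04,  4.23431752e-05]), 'effort': array([ 8.97074988e-04, -5.11513960e+01, -4.70109656e-02, -2.38389766e+01,
        1.07902990e-02,  4.35597074e-03, -4.74625310e-06]), 'tcp_pos': array([ 0.29267553, -0.60768723,  0.24135656]), 'tcp_rot': array([-3.13980468e+00,  6.04566534e-05,  4.48800943e-01]), 'wrist_force': array([ 1.07124939, -0.47137952, -0.18511546]), 'torque': array([-1.72707054e-02,  6.90492148e-05, -1.22939808e-02]), 'gripper_force': 0.0, 'opening': 0.9967038744539131}
```

View pics/side0.png

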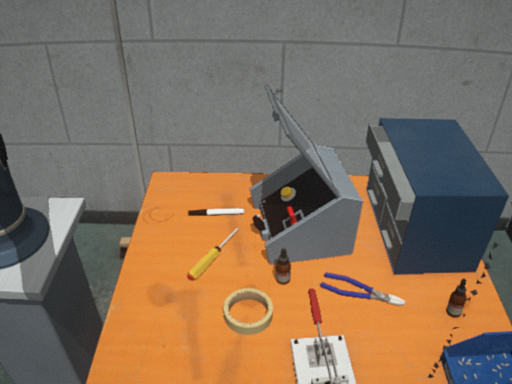

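View pics/top0.png

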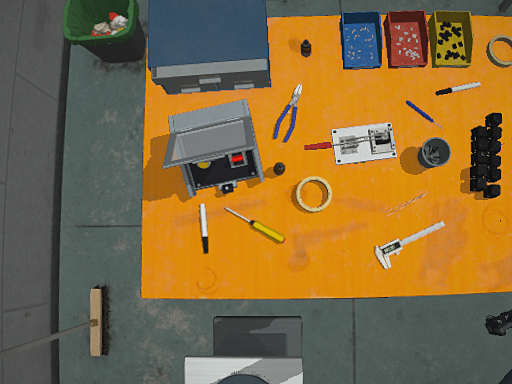

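The side view shows the unit at about (305,200), with the yellow button at (288,192), the red lever at (292,215) and the cover standing open. The oil bottle is at (283,267), just to the right of the unit. In the top view the button is at (205,162), the lever at (238,158), the post at (227,187), the bottle at (279,169), and the marker and screwdriver lie in front.

```bash
cat > h.py <<'E'
import numpy as np,cv2
def cloud(f):
    h,w=f["range_z"].shape
    uv=np.stack(np.meshgrid(np.arange(w),np.arange(h)),-1).reshape(-1,1,2).astype(np.float32)
    K=np.array([[f["fx"],0,f["cx"]],[0,f["fy"],f["cy"]],[0,0,1]])
    n=cv2.undistortPoints(uv,K,np.array(f["dist_coeffs"],float)).reshape(-1,2)
    z=f["range_z"].reshape(-1,1)
    P=(np.hstack([n*z,z])-np.array(f["t"]))@np.array(f["R"])
    P[z[:,0]==0]=np.nan
    return P.reshape(h,w,3)
def hsv(f): return cv2.cvtColor(f["image"],cv2.COLOR_RGB2HSV)
def mask(f,c,P):
    H=hsv(f); h,s,v=H[...,0].astype(int),H[...,1],H[...,2]
    if c=="y": m=(h>20)&(h<34)&(s>120)&(v>90)
    else: m=((h<6)|(h>174))&(s>150)&(v>80)
    return m&(P[...,2]>0.03)
E
python3 - <<'E'
import pickle,numpy as np,cv2
from h import *
for n,box in(("side",(245,80,365,265)),("top",(160,95,268,200))):
    f=pickle.load(open(n+".pkl","rb"));P=cloud(f)
    x0,y0,x1,y1=box; roi=np.zeros(P.shape[:2],bool);roi[y0:y1,x0:x1]=1
    for c in"yr":
        m=mask(f,c,P)&roi; q=P[m]; print(n,c,m.sum(),np.median(q,0).round(4),q.min(0).round(3),q.max(0).round(3))
        print("  mean px",np.argwhere(m).mean(0)[::-1].round(1))
    q=P[roi&(P[...,2]>0.012)]; print(n,"extent",np.nanpercentile(q,[1,50,99],axis=0).round(3).tolist())
    if n=="side":
        Q=P[205:250,305:350].reshape(-1,3); Q=Q[np.isfinite(Q).all(1)&(Q[:,2]>.02)]
        l=cv2.fitLine(Q[:,:2].astype(np.float32),cv2.DIST_HUBER,0,.01,.01).ravel();print("side wall line",l,"yaw",np.degrees(np.arctan2(l[1],l[0])),len(Q),Q.min(0),Q.max(0))
    else:
        for nm,(u,v) in dict(post=(227,187),coverL=(166,163),coverR=(255,149),hingeL=(173,106),hingeR=(247,101),cheekR=(262,180),cheekL=(188,193)).items():
            print(nm,np.nanmedian(P[v-1:v+2,u-1:u+2].reshape(-1,3),0).round(3))
    im=cv2.resize(f["image"][y0-5:y1+5,x0-5:x1+5],None,fx=3 if n=="side" else 4,fy=3 if n=="side" else 4,interpolation=cv2.INTER_CUBIC);cv2.imwrite(f"pics/{n}crop.png",im[:,:,::-1])
E
python3 - <<'E'
import cv2,numpy as np
a=cv2.imread("pics/sidecrop.png");b=cv2.imread("pics/topcrop.png");
h=600;b=b[:600];o=np.zeros((600,800,3),np.uint8);a=a[:600,:360];b=b[:,:440];o[:a.shape[0],:a.shape[1]]=a;o[:b.shape[0],360:360+b.shape[1]]=b
cv2.imwrite("pics/crop.png",o)
E
```

```text
side y 100 [0.6667 0.0876 0.0862] [0.655 0.076 0.076] [0.681 0.105 0.095]
  mean px [286.2 192. ]
side r 100 [ 0.6751 -0.0028  0.0993] [ 0.665 -0.014  0.068] [0.686 0.056 0.106]
  mean px [291.3 214.7]
side extent [[0.595, -0.108, 0.015], [0.703, 0.014, 0.096], [0.812, 0.151, 0.328]]
side wall line [ 0.9829699   0.1837667   0.7551089  -0.03865232] yaw 10.589236 2017 [ 0.69884272 -0.05237113  0.02084227] [0.80469443 0.0381838  0.15428081]
top y 51 [0.6595 0.0914 0.0842] [0.621 0.048 0.067] [0.667 0.107 0.329]
  mean px [203.1 164.5]
top r 60 [0.6715 0.0019 0.1007] [ 0.664 -0.012  0.07 ] [0.686 0.014 0.109]
  mean px [236.9 158.1]
top extent [[0.595, -0.055, 0.024], [0.672, 0.048, 0.167], [0.801, 0.157, 0.333]]
post [0.603 0.032 0.05 ]
coverL [0.622 0.132 0.318]
coverR [ 0.691 -0.047  0.115]
hingeL [0.849 0.195 0.002]
hingeR [ 0.853 -0.022  0.   ]
cheekR [ 0.62  -0.061  0.063]
cheekL [0.593 0.148 0.003]
```

View pics/crop.png

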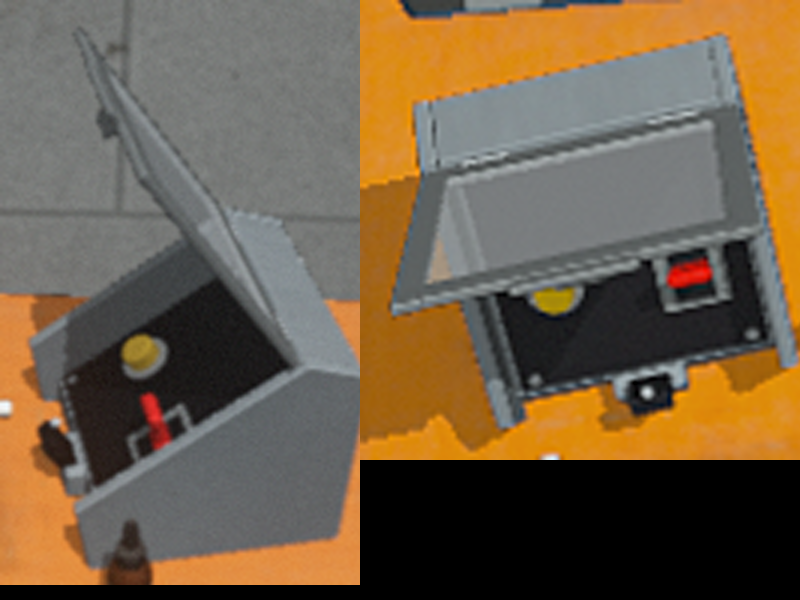

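Both crops agree with the description: lever up, and cover at about 1.5 rad. The button is near side pixel (286,192) and the lever tip near (291,215). Next I'll refine the pose by fitting the known planes, then check it by projecting the known points back into the image.

```bash
cat >> h.py <<'E'
from scipy.spatial.transform import Rotation as Ro
N=np.array([-.5736,0,.8192]);D=np.array([-.8192,0,-.5736]);FT=np.array([.05,0,.13]);HG=np.array([.026,0,.169])
def F(s,y,n): return FT+s*D+n*N+np.array([0,y,0])      # point on the face, unit frame
try:
    O,yaw=np.load("pose.npy")[:3],np.load("pose.npy")[3]
    RU=Ro.from_euler("z",yaw).as_matrix()
except FileNotFoundError: pass
def W(p): return O+RU@np.asarray(p)
def att(tilt):   # tool tilted forward by tilt from straight down, tool y = -unit y
    z=np.array([np.sin(tilt),0,-np.cos(tilt)]);y=np.array([0,-1.,0]);x=np.cross(y,z)
    return Ro.from_matrix(RU@np.stack([x,y,z],1)), RU@z
def tcp(p,tilt,nose=.011):   # tip at unit point p -> TCP pose
    r,z=att(tilt); return (W(p)-nose*z), r.as_euler("xyz")
E
python3 - <<'E'
import pickle
from h import *
from scipy.optimize import least_squares
S=pickle.load(open("side.pkl","rb"));T=pickle.load(open("top.pkl","rb"));PS,PT=cloud(S),cloud(T)
def fin(Q): Q=Q.reshape(-1,3);return Q[np.isfinite(Q).all(1)]
wall=fin(PS[205:250,305:350]);wall=wall[wall[:,2]>.02]
def dark(f,P,b):
    x0,y0,x1,y1=b;v=f["image"][y0:y1,x0:x1].max(-1);Q=P[y0:y1,x0:x1][v<45];Q=fin(Q);return Q[(Q[:,2]>.04)&(Q[:,2]<.12)]
face=np.vstack([dark(S,PS,(262,165,320,235)),dark(T,PT,(190,155,255,185))])
def res(p,full=False):
    R=Ro.from_euler("z",p[2]).as_matrix();t=np.array([p[0],p[1],0])
    a=((wall-t)@R)[:,1]+.102; b=(((face-t)@R)-FT)@N
    if full:print(len(a),len(b),np.median(abs(a)),np.median(abs(b)))
    return np.r_[a/len(a)**.5,b/len(b)**.5]
r=least_squares(res,[.72,.058,.185],loss="soft_l1",f_scale=1e-4);res(r.x,True);print(r.x,np.degrees(r.x[2]))
np.save("pose.npy",[r.x[0],r.x[1],0,r.x[2]])
E
python3 - <<'E'
import pickle
from h import *
from plant import robot
tip=np.array([-.0558,-.045,.1037])
pts=dict(btn=F(.11,.045,.019),lev=tip,post=F(.18,0,.032),coverL=HG+.182*(np.cos(1.5)*D+np.sin(1.5)*N)+[0,.1,0],coverR=HG+.182*(np.cos(1.5)*D+np.sin(1.5)*N)-[0,.1,0],c1=F(0,.098,.042),c2=F(.18,.098,.042),c3=F(.18,-.098,.042))
for n in("side","top"):
    f=pickle.load(open(n+".pkl","rb"));K=np.array([[f["fx"],0,f["cx"]],[0,f["fy"],f["cy"]],[0,0,1]])
    im=cv2.resize(f["image"],None,fx=3,fy=3)[:,:,::-1].copy()
    for k,p in pts.items():
        q=cv2.projectPoints(W(p)[None],cv2.Rodrigues(np.array(f["R"]))[0],np.array(f["t"]),K,np.array(f["dist_coeffs"]))[0].ravel();print(n,k,W(p).round(3),q.round(1))
        cv2.circle(im,tuple(int(v*3+1) for v in q),3,(0,255,0),1)
    np.save(n+"_o.npy",im[240:810,720:1110] if n=="side" else im[270:630,460:840])
    P=cloud(f); 
    box=(245,150,320,265) if n=="side" else (160,150,268,200)
    m=mask(f,"y",P);m[:box[1]]=0;m[box[3]:]=0;m[:,:box[0]]=0;m[:,box[2]:]=0
    q=(P[m]-O)@RU-FT; q=np.stack([q@D,q[:,1],q@N],1);q=q[(q[:,2]>.014)&(q[:,2]<.026)]
    print(n,"button s,y,n",q.min(0).round(4),q.max(0).round(4),np.median(q,0).round(4))
a,b=np.load("side_o.npy"),np.load("top_o.npy");o=np.zeros((570,775,3),np.uint8);o[:570,:390]=a;o[:360,390:770]=b;cv2.imwrite("pics/ov.png",o)
for s,y,n in((.11,.045,.25),(.11,.045,.0),(.165,-.045,.02),(.1,-.045,.02),(.11,-.045,.3)):
    p,e=tcp(F(s,y,n),.611); print(s,y,n,p.round(3),robot.inverse_kinematics(p,e))
for th,t in((1.5,0),(.75,.3),(0,.6)):
    p,e=tcp(HG+.175*(np.cos(th)*D+np.sin(th)*N),t);print(th,p.round(3),robot.inverse_kinematics(p,e))
E
```

```text
2017 2574 0.0010021731246384613 0.0010870707388603786
[0.71137536 0.05750248 0.18019463] 10.324391983570678
side btn [0.653 0.093 0.082] [280.1 191.9]
side lev [0.665 0.003 0.104] [286.8 209.6]
side post [0.597 0.037 0.053] [255.4 216.9]
side coverL [0.606 0.14  0.31 ] [261.6  91.7]
side coverR [ 0.642 -0.057  0.31 ] [281.  140.7]
side c1 [0.719 0.159 0.164] [309.4 147.1]
side c2 [0.574 0.132 0.061] [246.5 188.3]
side c3 [ 0.609 -0.061  0.061] [260.3 244.5]
side button s,y,n [0.0865 0.0262 0.014 ] [0.1103 0.0543 0.0206] [0.0989 0.0399 0.017 ]
top btn [0.653 0.093 0.082] [202.8 167.4]
top lev [0.665 0.003 0.104] [235.9 160.7]
top post [0.597 0.037 0.053] [225.4 189.5]
top coverL [0.606 0.14  0.31 ] [163.1 171.3]
top coverR [ 0.642 -0.057  0.31 ] [254.3 152.5]
top c1 [0.719 0.159 0.164] [171.2 136.2]
top c2 [0.574 0.132 0.061] [189.3 198.5]
top c3 [ 0.609 -0.061  0.061] [262.  183.9]
top button s,y,n [0.0952 0.0286 0.0143] [0.1132 0.0537 0.0227] [0.1034 0.0423 0.0165]
0.11 0.045 0.25 [0.517 0.068 0.281] [ 0.86627586 -0.02450404 -1.03867805  2.19935936 -0.06476481  0.34418851
 -1.5154458 ]
0.11 0.045 0.0 [0.658 0.093 0.076] [-0.57877954  0.54002866  0.46777848  2.15204961  4.14811912  0.23364037
  0.44917509]
0.165 -0.045 0.02 [ 0.618 -0.005  0.061] [-0.13490555  0.4896545   0.14948667  2.23754033  3.84625828  0.24699777
  0.98685153]
0.1 -0.045 0.02 [0.671 0.004 0.098] None
0.11 -0.045 0.3 [ 0.504 -0.026  0.322] [ 0.79815026 -0.11377364 -0.67505746  2.16649092 -0.48471564  0.51806904
 -0.92862517]
1.5 [0.628 0.042 0.316] [ 0.20639966  0.38270576 -0.46881551  1.53131539  0.17759066  1.2700164
 -1.67655345]
0.75 [0.563 0.031 0.204] [ 0.35067061  0.25234544 -0.54521497  2.0219276   0.21729398  0.61141899
 -1.71125463]
0 [0.59  0.035 0.078] [-0.39864594  0.43894596  0.35073138  2.29912249  3.92870996  0.25261167
  0.79997073]
```

View pics/ov.png

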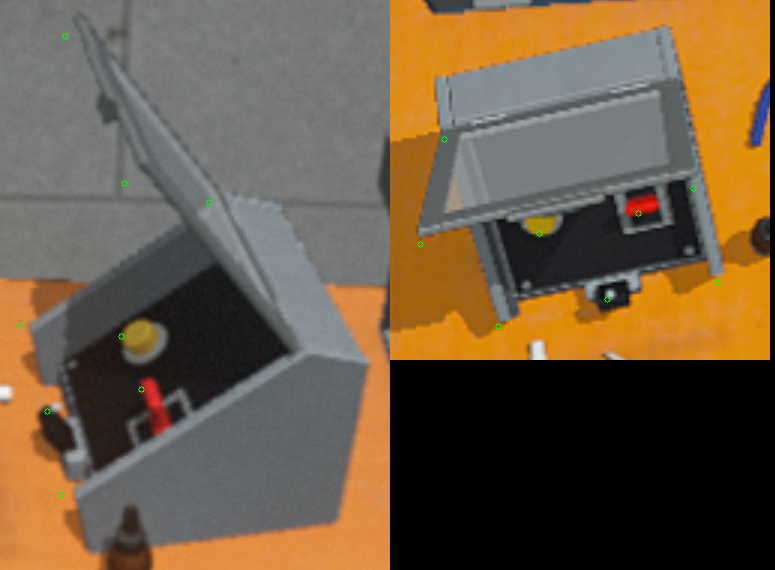

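The overlay sits about 5–10 mm too low down the slope. The right cheek's front corner is really at side (265.7,243.3) and top (261.7,180.7), and the lever at top (237.3,158.3). I'll refit from these points and find a tool tilt that stays in one arm branch.

```bash
python3 - <<'E'
import pickle
import h; from h import *
from scipy.optimize import least_squares
tip=np.array([-.0558,-.045,.1037])
obs=[("side",tip,(289.7,208.7)),("top",tip,(237.3,158.3)),("top",F(.18,0,.032),(227.3,187.7)),("side",F(.18,-.098,.042),(265.7,243.3)),("top",F(.18,-.098,.042),(261.7,180.7)),("side",F(.18,.098,.042),(251,190)),("top",F(.18,.098,.042),(193.3,195.7))]
fs={n:pickle.load(open(n+".pkl","rb")) for n in("side","top")}
def pr(f,X):
    K=np.array([[f["fx"],0,f["cx"]],[0,f["fy"],f["cy"]],[0,0,1]])
    return cv2.projectPoints(X[None],cv2.Rodrigues(np.array(f["R"]))[0],np.array(f["t"]),K,np.array(f["dist_coeffs"]))[0].ravel()
def res(p):
    R=Ro.from_euler("z",p[2]).as_matrix()
    return np.r_[np.concatenate([pr(fs[n],R@x+[p[0],p[1],0])-o for n,x,o in obs]),(p[2]-.182)*100]
r=least_squares(res,[.715,.058,.18],loss="soft_l1");print(r.x,res(r.x).round(1))
np.save("pose.npy",[r.x[0],r.x[1],0,r.x[2]])
P=cloud(fs["side"]);print("bench z side",np.nanmedian(P[260:280,150:200,2])); P=cloud(fs["top"]);print("top",np.nanmedian(P[210:230,300:340,2]))
E
python3 - <<'E'
from h import *
from plant import robot
for t in(.35,.42,.5,.611):
  for spin in(0,np.pi/2,-np.pi/2):
    out=[]
    for s,y,n in((.11,.045,.2),(.11,.045,.015),(.165,-.045,.02),(.095,-.045,.02)):
        r,z=att(t);q=robot.inverse_kinematics(W(F(s,y,n))-.011*z,(r*Ro.from_euler("z",spin)).as_euler("xyz"))
        out.append(None if q is None else np.round(q,1).tolist())
    print(t,round(spin,1),*out,sep="\n  ")
E
```

```text
[0.71903812 0.0551532  0.18409615] [ 0.8  1.8 -0.4 -0.6 -0.8 -1.1 -1.5  2.2  1.3  0.1 -1.4 -0.9 -2.9  0.
  0.2]
bench z side 0.0017662640286709762
top 0.0007314879674230558
0.35
  0
  [0.4, 0.2, -0.7, 2.0, 0.3, 0.6, -1.8]
  [-0.1, 0.5, -0.2, 1.9, 0.3, 0.4, -1.8]
  [0.0, 0.5, -0.1, 2.0, -0.0, 0.3, -1.4]
  [0.1, 0.5, -0.2, 1.9, 0.1, 0.4, -1.5]
0.35
  1.6
  [-1.3, 0.3, 1.3, 2.1, -0.5, 0.7, -2.6]
  [0.6, 0.9, -1.2, 1.9, 1.3, 0.8, 2.1]
  [-0.1, 0.5, 0.1, 2.0, -0.4, 0.3, -2.6]
  [-0.6, 0.6, 0.7, 1.9, -0.9, 0.6, -2.2]
0.35
  -1.6
  [0.6, 0.2, -0.9, 2.0, 0.3, 0.7, -0.3]
  [0.1, 0.5, -0.5, 1.9, 0.6, 0.4, -0.5]
  [0.3, 0.5, -0.4, 2.0, 0.5, 0.3, -0.3]
  [0.4, 0.6, -0.6, 1.9, 0.6, 0.5, -0.4]
0.42
  0
  [0.5, 0.2, -0.7, 2.1, 0.3, 0.5, -1.8]
  [-0.1, 0.5, -0.1, 2.0, 0.2, 0.2, -1.8]
  [-0.2, 0.5, 0.2, 2.1, -0.9, 0.2, -0.5]
  [0.1, 0.5, -0.1, 1.9, -0.0, 0.3, -1.4]
0.42
  1.6
  [-1.3, 0.2, 1.3, 2.1, -0.5, 0.6, -2.6]
  [0.6, 0.8, -1.2, 2.0, 1.4, 0.8, 2.0]
  [0.8, 0.9, -1.2, 2.0, 1.4, 0.7, 2.1]
  [-0.2, 0.5, 0.1, 1.9, -0.4, 0.3, -2.6]
0.42
  -1.6
  [0.6, 0.2, -0.9, 2.1, 0.3, 0.6, -0.3]
  [0.0, 0.5, -0.
[... 322 characters left out ...]
 1.9]
  [0.6, 0.6, -0.8, 2.1, 1.5, 0.3, 2.0]
  [-0.3, 0.5, 0.3, 2.0, -1.0, 0.3, -2.1]
0.5
  -1.6
  [0.5, 0.2, -0.8, 2.1, 0.3, 0.4, -0.3]
  [0.1, 0.5, -0.4, 2.0, 1.1, 0.2, -1.0]
  [0.5, 0.6, -0.6, 2.1, 1.4, 0.2, -1.2]
  [0.3, 0.5, -0.4, 2.0, 0.7, 0.2, -0.5]
0.611
  0
  [0.1, 0.1, -0.3, 2.2, 0.2, 0.2, -1.8]
  None
  [-0.1, 0.5, 0.1, 2.2, 3.9, 0.2, 0.9]
  None
0.611
  1.6
  [0.8, 0.2, -1.1, 2.2, 0.7, 0.3, 2.5]
  [0.5, 0.7, -1.0, 2.1, 1.8, 0.5, 1.6]
  [0.9, 0.9, -1.2, 2.2, 1.9, 0.6, 1.7]
  [0.6, 0.6, -0.8, 2.0, 1.6, 0.3, 1.9]
0.611
  -1.6
  [0.2, 0.1, -0.5, 2.2, 0.2, 0.2, -0.3]
  [0.5, 0.7, -1.0, 2.1, 1.8, 0.5, -1.5]
  [0.9, 0.9, -1.2, 2.2, 1.9, 0.6, -1.4]
  [0.6, 0.6, -0.8, 2.0, 1.6, 0.3, -1.3]
```

```bash
cat >> h.py <<'E'
SP=Ro.from_euler("z",-np.pi/2)
def pose(p,tilt=.42):
    r,z=att(tilt); return W(p)-.011*z,(r*SP).as_euler("xyz")
def face_coords(st):  # tip position (s,y,n) from state
    R=Ro.from_euler("xyz",st["tcp_rot"]).as_matrix();q=RU.T@(st["tcp_pos"]+.011*R[:,2]-O)-FT
    return np.array([q@D,q[1],q@N]).round(4)
E
python3 - <<'E'
from h import *
from plant import robot
robot.grip(0.0)
r,z=att(.42);e=(r*SP).as_euler("xyz")
robot.goto([.43,-.2,.42],e)
p,e=pose(F(.108,.045,.26));robot.goto(p,e)
robot.move_straight(pose(F(.108,.045,.05))[0],vel=.12)
print(face_coords(robot.sense()),robot.sense()["wrist_force"])
c=robot.move_straight(pose(F(.108,.045,.004))[0],vel=.02,contact_N=12)
st=robot.sense();print(c,face_coords(st),st["wrist_force"],st["t"])
robot.move_straight(pose(F(.108,.045,.06))[0],vel=.08)
f=robot.grab_frame("side");cv2.imwrite("pics/p1.png",cv2.resize(f["image"][60:280,150:370],None,fx=2.5,fy=2.5)[:,:,::-1])
print(robot.sense()["joint_pos"].round(2),robot.sense()["t"])
E
```

```text
[0.1076 0.0449 0.0505] [-0.78256334  0.54710557  0.69130799]
True [0.108 0.045 0.015] [-4.39230232 -0.95426445  7.38356637] 7.25
[ 0.3   0.47 -0.63  2.    0.77  0.42 -0.7 ] 8.0167
```

View pics/p1.png

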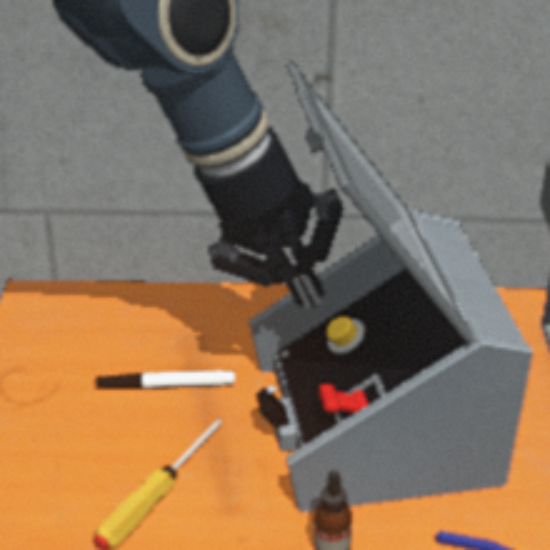

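The lever has dropped: the red bar now lies at about (343,398) in the crop, and the button is back out. Next I'll lift the lever from below.

Run:
```python
from h import *
from plant import robot
P=lambda s,n:pose(F(s,-.045,n))[0]
robot.move_straight(pose(F(.14,0.0,.09))[0],vel=.12)
robot.move_straight(P(.172,.07),vel=.12)
c=robot.move_straight(P(.172,.020),vel=.05,contact_N=8)
print(c,face_coords(robot.sense()),robot.sense()["wrist_force"].round(1))
if not c:
    c=robot.move_straight(P(.095,.020),vel=.025,contact_N=28)
    st=robot.sense();print(c,face_coords(st),st["wrist_force"].round(1),st["t"])
    f=robot.grab_frame("side");a=f["image"][120:280,220:380]
    robot.move_straight(P(.15,.024),vel=.08)
    robot.move_straight(P(.15,.10),vel=.1)
    f=robot.grab_frame("side");b=f["image"][120:280,220:380]
    cv2.imwrite("pics/p2.png",cv2.resize(np.hstack([a,b]),None,fx=2.5,fy=2.5)[:,:,::-1])
    print(robot.sense()["t"])
```

```text
False [ 0.1719 -0.0451  0.0202] [0.  0.9 0.2]
True [ 0.1264 -0.0456  0.02  ] [-4.4 -1.1  1.4] 12.7917
14.25
```

View pics/p2.png

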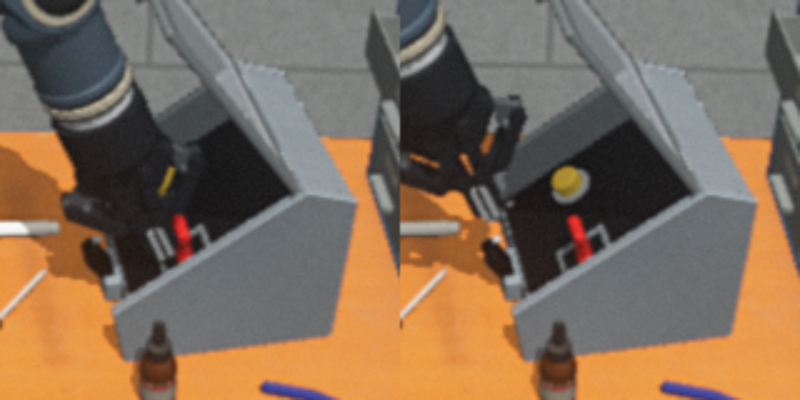

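The lever stands up on its own after the tool backed off. It looks the same as in the first picture, with its top at about (575,222). Next I'll check it numerically and close the cover from behind.

```bash
cat >> h.py <<'E'
def cv(th,c,r=.168):
    return HG+r*(np.cos(th)*D+np.sin(th)*N)+c*(np.cos(th)*N-np.sin(th)*D)
E
python3 - <<'E'
from h import *
from plant import robot
f=robot.grab_frame("side");P=cloud(f);m=mask(f,"r",P);m[:80]=0;m[265:]=0;m[:,:245]=0;m[:,365:]=0
print("lever px",m.sum(),np.argwhere(m).mean(0)[::-1],"start 100, 291.3 214.7")
robot.move_straight(pose(F(.15,-.045,.30))[0],vel=.2)
p=robot.sense()["tcp_pos"];robot.move_straight([p[0],p[1],.50],vel=.2)
p,e=pose(cv(1.5,.045)+[0,0,.12],0.0);robot.goto(p,e)
robot.move_straight(pose(cv(1.5,.045),0)[0],vel=.15)
c=robot.move_straight(pose(cv(1.5,-.015),0)[0],vel=.03,contact_N=4)
st=robot.sense();u=RU.T@(st["tcp_pos"]-[0,0,.011]-O)-HG
print(c,"c=",u@(np.cos(1.5)*N-np.sin(1.5)*D),"r=",u@(np.cos(1.5)*D+np.sin(1.5)*N),st["wrist_force"].round(1),st["t"])
f=robot.grab_frame("side");cv2.imwrite("pics/p3.png",cv2.resize(f["image"][20:270,180:380],None,fx=2.2,fy=2.2)[:,:,::-1])
E
```

```text
lever px 105 [291.31428571 214.71428571] start 100, 291.3 214.7
False c= -0.014870904187160347 r= 0.1679494087439379 [ 2.6 -0.9 -2. ] 21.725
```

View pics/p3.png

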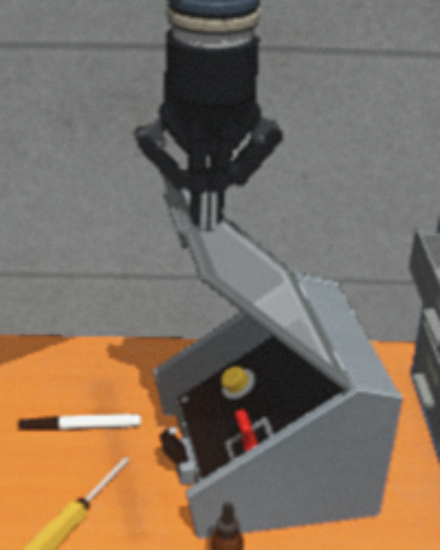

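The lever matches the start picture to within a pixel, so it is latched. The tip touches the outer side of the cover near its edge at about (210,225), and the knuckles are clear. Next I'll follow the arc.

Run:
```python
from h import *
from plant import robot
for th in(1.3,1.1,.9,.7,.5,.35,.2):
    p,e=pose(cv(th,.0),.42*(1-th/1.5))
    c=robot.move_straight(p,vel=.08,attitude=e,contact_N=25)
    print(th,c,robot.sense()["wrist_force"].round(1))
    if c: break
else:
    p,e=pose(cv(-.1,0),.42);c=robot.move_straight(p,vel=.025,attitude=e,contact_N=28)
    st=robot.sense();print(c,face_coords(st),st["wrist_force"].round(1),st["t"])
f=robot.grab_frame("side");cv2.imwrite("pics/p4.png",cv2.resize(f["image"][20:270,180:380],None,fx=2.2,fy=2.2)[:,:,::-1])
print(robot.sense()["t"])
```

```text
1.3 False [0.1 0.6 0.2]
1.1 False [-0.3  0.2 -0.6]
0.9 False [ 2.   0.7 -0.2]
0.7 False [ 3.6  0.4 -1.6]
0.5 False [ 4.   1.2 -2.2]
0.35 False [ 5.8  1.3 -0.4]
0.2 False [4.7 1.7 0.3]
True [ 1.642e-01 -1.000e-04  4.930e-02] [-8.  -2.7 14.3] 26.625
26.675
```

View pics/p4.png

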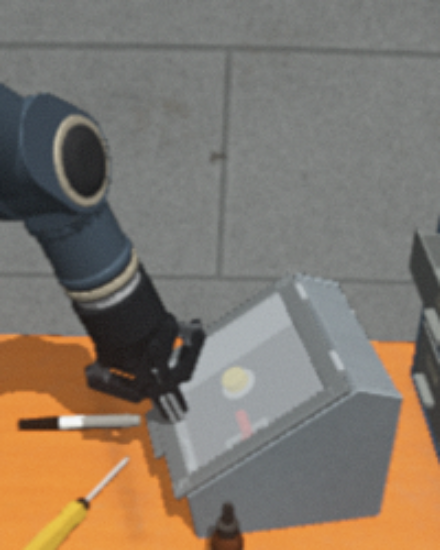

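The cover lies flat on the cheeks, with the tip on the edge bar at about (170,410). I'll press once more to be sure, then back off and measure the cover plane.

Run:
```python
from h import *
from plant import robot
p=F(.166,0,.043)
c=robot.move_straight(pose(p)[0],vel=.015,contact_N=25)
st=robot.sense();print(c,face_coords(st),st["wrist_force"].round(1))
robot.move_straight(pose(F(.166,0,.12))[0],vel=.1)
robot.move_straight(pose(F(.166,0,.33))[0],vel=.2)
for k in("side","top"):
    f=robot.grab_frame(k);P=cloud(f).reshape(-1,3);P=P[np.isfinite(P).all(1)]
    q=(P-O)@RU-FT;q=np.stack([q@D,q[:,1],q@N],1)
    q=q[(abs(q[:,1])<.095)&(q[:,0]>.02)&(q[:,0]<.178)&(q[:,2]>.03)&(q[:,2]<.075)]
    for lo,hi in((.02,.06),(.06,.10),(.1,.14),(.14,.178)):
        a=q[(q[:,0]>lo)&(q[:,0]<hi)];print(k,lo,len(a),np.median(a[:,2]).round(4))
    if k=="side":cv2.imwrite("pics/p5.png",cv2.resize(f["image"][130:270,220:380],None,fx=4,fy=4,interpolation=cv2.INTER_CUBIC)[:,:,::-1])
print(robot.sense()["t"],robot.sense()["wrist_force"])
```

```text
True [ 1.642e-01 -1.000e-04  4.930e-02] [-9.2 -4.2 15.5]
side 0.02 1031 0.0498
side 0.06 998 0.0499
side 0.1 970 0.0498
side 0.14 913 0.05
top 0.02 1145 0.0498
top 0.06 1085 0.0497
top 0.1 1054 0.0499
top 0.14 977 0.05
30.825 [-0.39840252  0.10855685  0.07273807]
```

View pics/p5.png

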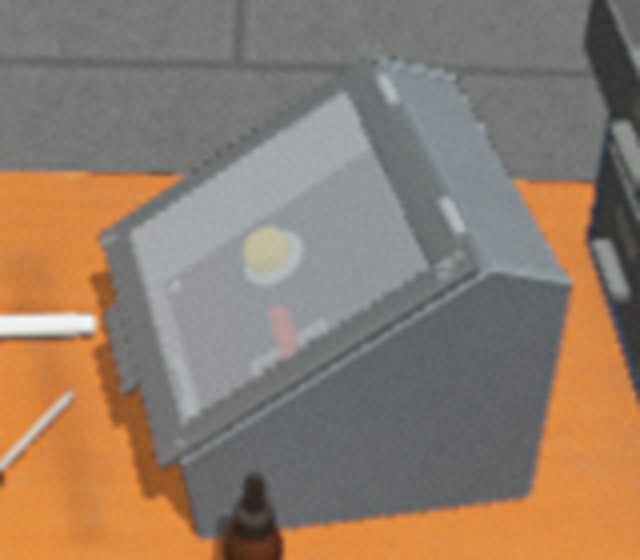

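The cover plane is parallel to the face to within about 0.2 mm over 120 mm (roughly 0.002 rad), so it is home. The lever shows upright through the pane, the button is out and the robot is clear. Handing in.

```bash
python3 -c "
from plant import robot
print(robot.close_job())"
```

```text
the job is handed in; nothing more can be done
None
```

The trip test is done and handed in: the button press dropped the lever, the lever was lifted and stays latched, and the cover is shut on its catch, with the screwdriver, oil bottle, tape roll and marker not touched at any point; no pass/fail verdict was returned.

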